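# Back the paper-roll ratchet off one notch

## Robot

A 6-joint arm with a two-finger parallel gripper is mounted at the origin on the work surface. World frame = base frame: x ahead of the robot, y to its left, z up, the work surface at z = 0. Lengths are in m, angles in rad, forces in N, time in s.
With the tool pointing down it reaches from about 0.35 to 0.8 m from the base axis. Payload 7.3 kg.
Tool frame: the origin (TCP) lies between the finger pads; the fingertips stand 25 mm ahead of it and the grasp point (between the pads) lies 6 mm ahead of it (r.tip_extent is the distance from the TCP to the fingertips, in m); z points along the fingers, y is the direction in which the jaws open and shut (so a half turn about z gives the same grasp; the last joint's range is limited). The gripper opens to 85 mm and grips with 20 to 120 N. Pads are 22 mm wide; open, the fingers measure 114 mm over their backs; the gripper's body (76 mm by 85 mm) begins 54 mm behind the grasp point. The pads swing forward as they close: fully open they stand 13 mm farther back than shut.
Start: joints at [1.013, 0.342, 1.524, -0, 1.275, -0.146], TCP at [0.21, 0.481, 0.256] pointing down, gripper open.
Joint ranges: [-2.53, 2.53], [-0.77, 2.02], [0.04, 2.7], [-1, 4.14], [0.28, 2.66], [-3.11, 3.11]. Speed limits (rad/s): [2.57, 2.57, 3.14, 3.14, 3.14, 3.14].

## Interface

Orientations are given as a unit quaternion [x, y, z, w].
In Python, from workcell import r, command_gripper, optics gives the robot as it stands. The module is installed in compiled form; this text tells all that it offers. Calls block until the motion is done:
- r.reach(position, orientation): joint-space move of the TCP to a pose.
- r.move_straight(position, orientation=None, speed=0.15, max_force=None): straight line of the TCP; orientation=None keeps the orientation; speed is the mean speed in m/s. With max_force (N) it stops when the force on the tool has changed by that much, and returns True; else False.
- r.movej(angles): joint-space move.
- command_gripper(opening, force=None): finger opening in m; force is the grip in N (None keeps the last); returns when the fingers have stopped.
- r.hold(seconds).
- r.solve_ik(position, orientation): joint angles nearest the present ones, or None.
- r.read_state(): the state.
- optics.get_image(name): name is "side" or "top"; returns (picture, depth): 400x640x3 uint8, red, green, blue; 400x640 float32, m along the optical axis (not along the pixel's ray), 0 where there is no reading.
- optics.camera_model(name): a dict with "K" (3x3 intrinsics, pixels), "k1" (the pictures are not rectified: a ray, as slopes to the right and down, at radius r is drawn at 1 + k1 r^2 times it, then the intrinsics apply), "R" (3x3) and "t" (3): a world point X has camera coordinates R X + t. Camera axes: x right, y down, z forward; pixel columns grow to the right and rows downward; lengths in m; the calibration is good to about 2 mm. A picture is of the moment at which its call begins. camera_model takes no time and is no camera call.
A pose or a line that the arm cannot do raises r.PlanningError and nothing moves.
- r.finish_job(): hands the job in, once; it reports no verdict.
The state is a dict: "time_s": time; "joint_positions": joint angles; "dq": joint speeds; "tau": joint torques, N m; "eef_pos": TCP position; "eef_rot": TCP orientation; "contact_force": force on the tool from outside, world axes, zero at the start; "torque": the same for the moment, N m; "grip_width": finger opening in m.
Only numpy, scipy, OpenCV 4.12 (cv2) and the standard library are available. Lean on these libraries where they do the work, as an engineer would, in place of code of your own. Each camera call takes 0.05 s, during which the arm holds its last target.

## Task

The kraft paper roll on the stand has been wound one notch too tight. With a fingertip, lift the ratchet pawl out of the toothed wheel and tip it over until it rests back by itself, push the star handwheel backward (its top going towards the pawl's pivot, the way the pawl was blocking) by one notch and no more, then tip the pawl down again so that it sits in the next notch. Push lightly, nothing needs gripping, and leave the other things on the table where they are.

Things in the scene. Friction and masses are not known exactly. Their poses are not given: they have to be found in the camera images.
- stand: Fixed paper-roll stand: plywood board 170x400x18 mm, two cheeks, kraft roll (92 mm thick, 296 long). Origin on the table under the shaft, at the ratchet-side cheek's outer face; z up. Shaft along y, 120 mm up; roll towards +y, ratchet and star wheel towards -y, pawl bracket on the +x side (steel ear, x 28 to 88, y 2 to 14, top at 199 mm). Yaw within 0.35 rad of 0. Push with less than 25 N.
- wheel_hub (a point): Centre of the star handwheel, on the shaft (stand frame 0, -90, 120 mm). 8 round aluminium spokes, 10 mm thick, 45 degrees apart, in the stand's xz plane through this point, ending 95 mm from the shaft; hub radius 22 mm. Push on a spoke near the top. At wheel value 0 two spokes stand 22.5 degrees either side of straight up.
- feed_wheel (a joint): Turn (rad) of roll, toothed wheel and star together; grows BACKWARD (top moving to the stand's +x, towards the pawl's pivot). 8 teeth: a notch is 0.785. 0 is the middle of the first notch, starts within 0.07 of it; the middle of the next notch back is 0.785; about 0.2 play either way. Stays where left (friction 0.16 N m, 2.3 N at 70 mm from the shaft).
- pawl (a joint): Pawl angle (rad) about a level pin parallel to the shaft: 0 = nose down in a notch (start), 1.35 = lifted fully, resting back on its stop. Tips by its own weight: past about 0.68 it falls back to 1.35 and stays, below that it falls onto the wheel. Needs under 1 N at the lever. A nose lying on a tooth leaves it above 0.08.
- pawl_pivot (a point): Pawl's pin, mid-thickness (stand frame 62, -20, 188 mm). Pawl: dark steel V crank, 12 mm thick along y. At 0 its arm (8 mm thick, 65 long) runs level to -x, its thumb lever stands up, leaning 10 degrees to -x (80 degrees between them). Lifting swings the lever over to +x and raises the arm; at 1.35 the lever is 23 degrees above level towards +x, the arm 13 degrees off upright, leaning to -x.
- pawl_thumb (a point): Centre of the round cross bar at the end of the thumb lever, 60 mm from the pin; 14 mm thick, 24 mm long along the stand's y; moves with the pawl. Push the lever to the stand's +x to lift the pawl; to tip it down again push the then upright arm to -x, from inside the V.
- pawl_nose (a point): Lower end of the pawl's nose, a 6 x 12 mm tooth dropping 22 mm from the arm's end, 62 mm from the pin; moves with the pawl. It sits between the teeth of the steel ratchet wheel on the shaft (58 mm radius over the teeth, 42 mm at their roots).
- ribbon_spool: Bystander: grey ribbon spool, 64 mm wide, 34 mm high, origin under its centre.
- glue_stick: Bystander: white upright glue stick, 28 mm thick, 85 mm high, origin under its centre.
- tape_roll: Bystander: clear tape ring lying flat, 96 mm wide, 24 mm high, origin under its centre.
- pencil_pot: Bystander: white ceramic cup, 76 mm wide, 90 mm high, origin under its centre.
- vase: Bystander: round terracotta vase, 136 mm wide, 142 mm high, origin under its centre.
- notebook: Bystander: green-topped notebook, 110 x 150 x 18 mm, lying flat, origin under its centre.
- stapler: Bystander: grey stapler, 130 x 34 x 61 mm, origin under its centre.

How it is judged:
By the outcome, as a careful person would: the job done as asked, in the order asked, and still so for the second after the job is handed in, with the robot touching nothing.
It also fails if it takes over 51 s, if anything falls off the work surface, if the arm or the gripper's body presses on something with over 40 N, if the wrist force passes 120 N, or if a joint passes its speed limit or range.

## Working session

There is one attempt and no reset: what is moved stays moved. The work goes in short steps, each a Python script; the robot and the scene stay as the last script left them, time stands still between calls to the robot, and variables do not carry over. Pictures are saved under pics/ and viewed, and the job is handed in when it is done.

```bash
mkdir -p pics
python3 - <<'E'
from workcell import r, optics
import cv2,numpy as np
for n in("side","top"):
    im,d=optics.get_image(n); cv2.imwrite(f"pics/{n}0.png",im[:,:,::-1]); np.savez(f"{n}0.npz",im=im,d=d)
    print(n,optics.camera_model(n))
s=r.read_state();print(s)
E
```

```text
side {'K': array([[361.97491472,   0.        , 321.01838769],
       [  0.        , 361.97491472, 202.89587662],
       [  0.        ,   0.        ,   1.        ]]), 'k1': 0.013360944776815962, 'R': array([[ 0.9095437 , -0.41547904,  0.01036499],
       [-0.1987569 , -0.45673952, -0.86711286],
       [ 0.36500131,  0.78661692, -0.49800387]]), 't': array([-0.46383048,  0.19725928,  0.97160487])}
top {'K': array([[405.86189598,   0.        , 316.81718524],
       [  0.        , 405.86189598, 193.93265211],
       [  0.        ,   0.        ,   1.        ]]), 'k1': -0.07741461843030344, 'R': array([[ 0.02832801, -0.99957825,  0.00639032],
       [-0.9902931 , -0.028934  , -0.13595002],
       [ 0.13607758, -0.0024771 , -0.99069509]]), 't': array([-0.11063398,  0.49328718,  0.98390532])}
{'time_s': 0.1, 'joint_positions': array([ 1.01300164e+00,  3.42657940e-01,  1.52490176e+00,  1.88120941e-05,
        1.27540429e+00, -1.46044696e-01]), 'dq': array([ 0.00043297, -0.00202251, -0.00201692,  0.00044357,  0.00077292,
        0.00011823]), 'tau': array([ 2.27643322e-03, -4.34446549e+01, -2.46492863e+01, -1.22783545e-04,
        4.63383039e-03,  2.03366830e-05]), 'eef_pos': array([0.20994013, 0.48085326, 0.25569978]), 'eef_rot': array([ 2.04426392e-01,  9.78881699e-01, -6.40544123e-04, -2.44795488e-04]), 'contact_force': array([-0.5524787 , -0.03052132, -0.19918367]), 'torque': array([-0.04553568, -0.00691392,  0.01678635]), 'grip_width': 0.08533777281393097}
```

View pics/side0.png

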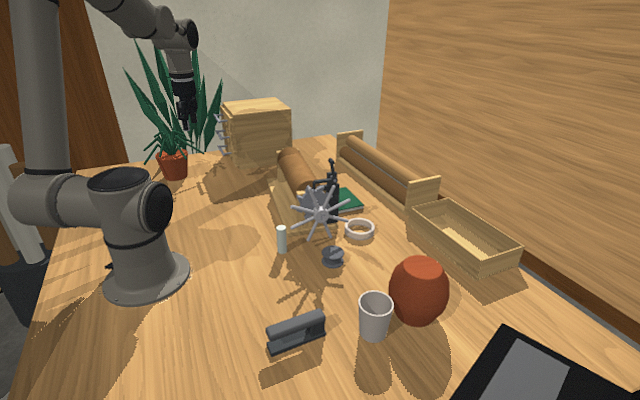

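View pics/top0.png

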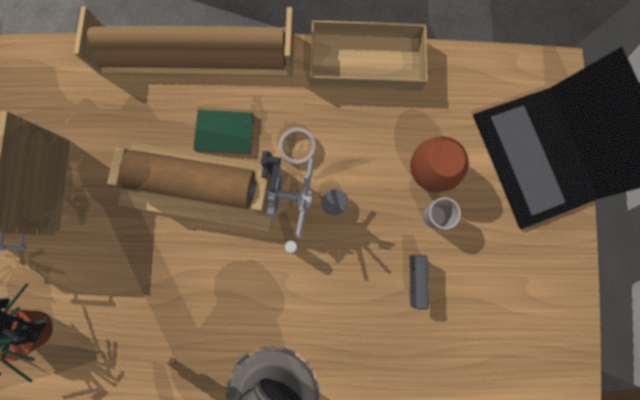

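The side view shows the star wheel at about (320,214) with the pawl behind it at (333,180). The top view shows the star edge-on from (313,158) to (298,235), the pawl and ear at about (272,180), and the roll to the left, which is world +y. I'll zoom in next.

Run:
```python
import cv2,numpy as np
s=cv2.imread("pics/side0.png")[140:260,260:400]; t=cv2.imread("pics/top0.png")[130:260,240:360]
cv2.imwrite("pics/side0z.png",cv2.resize(s,None,fx=5,fy=5,interpolation=cv2.INTER_CUBIC)[:600])
cv2.imwrite("pics/top0z.png",cv2.resize(t,None,fx=4.6,fy=4.6,interpolation=cv2.INTER_CUBIC))
```

```text
(no output)
```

View pics/side0z.png

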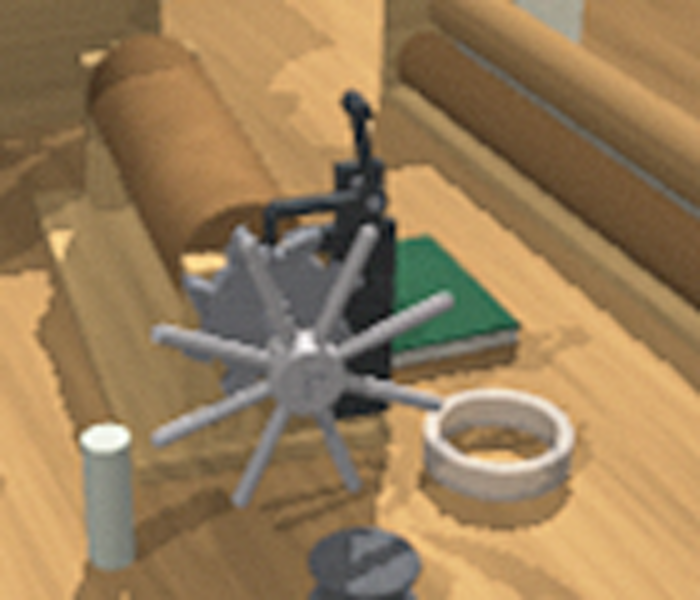

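View pics/top0z.png

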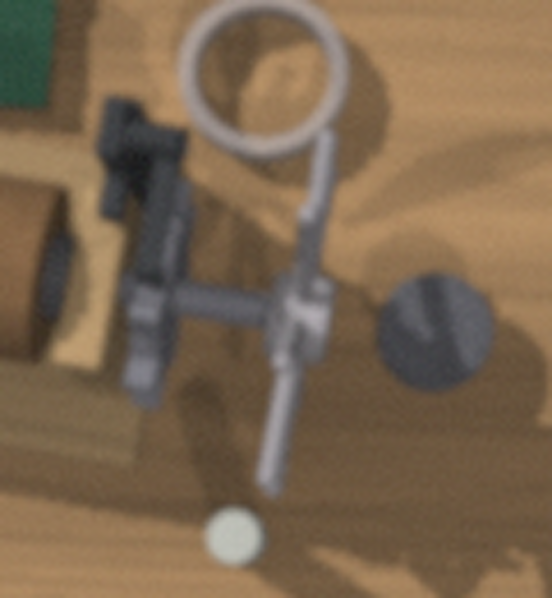

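The eight spoke tips, hub and thumb bar are all identifiable. I'll fit the stand pose and wheel angle to these keypoints, using the known geometry.

```bash
cat > h.py <<'E'
import numpy as np, cv2
from workcell import r, optics, command_gripper
from scipy.optimize import least_squares
from scipy.spatial.transform import Rotation as Ro
CM={n:optics.camera_model(n) for n in("side","top")}
def proj(n,X):
    m=CM[n];c=np.asarray(X)@m["R"].T+m["t"];a=c[...,:2]/c[...,2:];a=a*(1+m["k1"]*(a**2).sum(-1,keepdims=True))
    return a*m["K"][0,0]+m["K"][:2,2]
def S2W(p,P):
    c,s=np.cos(p[2]),np.sin(p[2]);P=np.atleast_2d(P)
    return np.c_[p[0]+c*P[:,0]-s*P[:,1],p[1]+s*P[:,0]+c*P[:,1],P[:,2]]
def tip(k,w,rad=.094):  # k-th spoke, angle from up toward +x
    a=np.radians(22.5+45*np.asarray(k))+w
    return np.c_[rad*np.sin(a),np.full(np.shape(a),-.09),.12+rad*np.cos(a)]
def snap(name):
    im,d=optics.get_image("side");im2,d2=optics.get_image("top")
    a=cv2.resize(im[140:260,260:400],None,fx=4.5,fy=4.5,interpolation=cv2.INTER_CUBIC)
    b=cv2.resize(im2[150:250,250:340],None,fx=5.4*1,fy=5.4,interpolation=cv2.INTER_CUBIC)
    b=b[:540,:,:];w=min(800-630,b.shape[1])
    cv2.imwrite(f"pics/{name}_s.png",a[:,:,::-1]);cv2.imwrite(f"pics/{name}_t.png",b[:,:,::-1])
    np.savez(name,s=im,sd=d,t=im2,td=d2)
def thumb(q,rad=.06):
    a=np.radians(-10)+q
    return np.array([.062+rad*np.sin(a),-.02,.188+rad*np.cos(a)])
E
python3 - <<'E'
from h import *
S=np.array([[240,232],[370,232],[448,298],[440,404],[355,487],[240,500],[158,440],[157,332],[355,103]],float)
S=(S+.5)/5-.5+[260,140]
T=np.array([[160,143]],float);T=(T+.5)/4.6-.5+[240,130]
k=[-1,0,1,2,3,4,5,6]
def res(p):
    X=S2W(p,np.r_[tip(k,p[3]),[thumb(0)]])
    return np.r_[(proj("side",X)-S).ravel(),(proj("top",X[-1:])-T).ravel()]
f=least_squares(res,[.5,.1,-.1,0],loss="soft_l1");p=f.x
print(p,np.round(f.fun.reshape(-1,2),2))
for n,P in dict(hub=[0,-.09,.12],pivot=[.062,-.02,.188],thumb=thumb(0),t1=[.088,-.09,.156],t2=[-.088,-.09,.156],roll=[0,.3,.12]).items():
    X=S2W(p,P)[0];print(n,X.round(4),proj("side",X).round(1),proj("top",X).round(1))
# depth checks
z=np.load("side0.npz")["d"];m=CM["side"]
c=S2W(p,tip(k,p[3]))@m["R"].T+m["t"]
for i in range(8):
    u,v=proj("side",S2W(p,tip([k[i]],p[3],.085)))[0].round().astype(int);print(round(c[i,2],3),z[v-1:v+2,u-1:u+2].min())
np.save("p.npy",p)
E
```

```text
[ 0.48616184  0.01994648 -0.13699178  0.02682794] [[ 0.79  1.74]
 [ 0.03 -0.87]
 [ 0.33  0.08]
 [ 0.12  0.16]
 [-0.06  0.08]
 [-0.33  0.82]
 [-1.    0.59]
 [-0.95  0.18]
 [ 0.11  0.82]
 [-1.01 -1.43]]
hub [ 0.4739 -0.0692  0.12  ] [320.  213.7] [304.9 198.2]
pivot [ 0.5448 -0.0083  0.188 ] [333.6 179.1] [277.  160.6]
thumb [ 0.5345 -0.0069  0.2471] [330.7 161. ] [273.4 159.3]
t1 [ 0.561  -0.0812  0.156 ] [349.6 198.6] [311.2 157.6]
t2 [ 0.3867 -0.0572  0.156 ] [289.3 207. ] [297.7 235.7]
roll [0.5271 0.3171 0.12  ] [290.3 161.1] [140.9 170.8]
0.978 0.0
0.997 0.99240935
1.036 1.0262173
1.071 1.0584159
1.083 1.0681496
1.063 1.0517955
1.025 1.0186348
0.989 0.98403394
```

The fit residuals are about 1 px (2–3 mm), and the top-view tips agree. Next I'll shut the gripper and move to just above and behind the thumb bar.

```bash
cat >> h.py <<'E'
p=np.load("p.npy")
YAW=p[2]
Q=(Ro.from_euler("z",YAW)*Ro.from_matrix([[-1,0,0],[0,1,0],[0,0,-1]])).as_quat()
HW=.011
def W(x,y,ztip): # stand mm of finger tip centre -> TCP
    return S2W(p,[x/1e3,y/1e3,ztip/1e3+r.tip_extent])[0]
def go(x,y,z,speed=.1,f=None):
    k=r.move_straight(W(x,y,z),Q,speed=speed,max_force=f)
    s=r.read_state();e=s["eef_pos"];d=S2W([0,0,-YAW],e-np.array([p[0],p[1],0]))[0]*1e3
    print("stop" if k else "ok",np.round(d-[0,0,r.tip_extent*1e3],1),"F",np.round(s["contact_force"],1),"t",round(s["time_s"],1))
    return k
E
python3 - <<'E'
from h import *
print(r.tip_extent)
s=r.read_state()
r.move_straight([.25,.40,.42],None,speed=.25)
command_gripper(0.0,20); print(r.tip_extent, r.read_state()["grip_width"])
r.reach(W(15,-20,330),Q)
go(15,-20,280,.15)
print(r.read_state()["joint_positions"].round(2))
snap("a")
E
```

```text
0.025
0.025 0.0002526056756760876
ok [ 15.1 -19.5 280.6] F [-0.8  0.3 -0.6] t 4.0
[-0.16  0.26  1.51  0.    1.38 -1.59]
```

View pics/a_s.png

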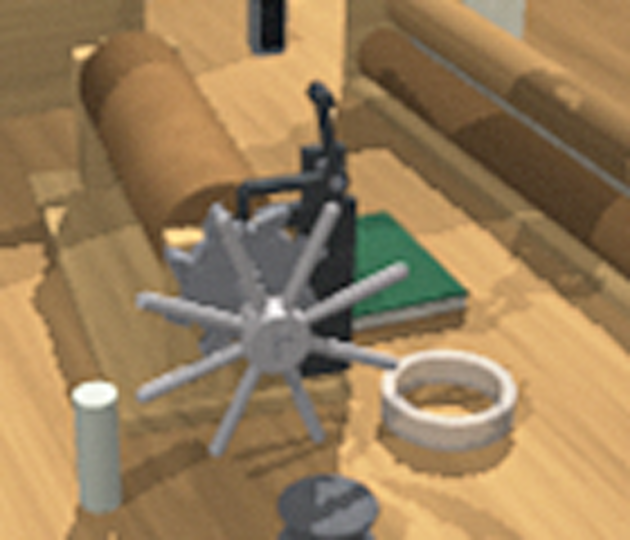

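View pics/a_t.png

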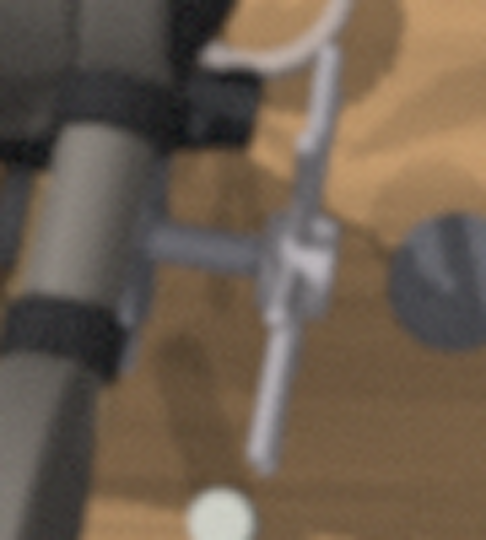

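The side view shows the fingertip bottom at zoomed (268,48), left of the thumb bar at (320,92). I'll compare that with the predicted pixel, then lower and push the lever.

Run:
```python
from h import *
e=S2W(p,[.0151,-.0195,.2806]);print((proj("side",e)-[260,140])*4.5)
b=S2W(p,thumb(0));print((proj("side",b)-[260,140])*4.5)
go(15,-20,222,.1,6)
k=go(60,-20,222,.06,6)
k=go(84,-20,222,.06,6)
snap("b")
```

```text
[[263.38786199  50.5883802 ]]
[[318.17338821  94.60107516]]
ok [ 15.4 -20.  222.6] F [-0.4  0.  -0.1] t 4.8
ok [ 59.8 -20.  221.9] F [0.7 0.3 0.4] t 5.7
ok [ 83.9 -20.  221.8] F [-0.1  1.  -0.4] t 6.3
```

View pics/b_s.png

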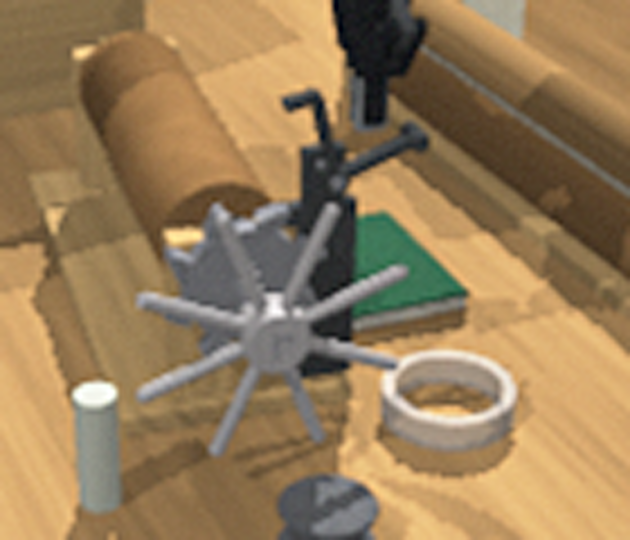

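The pawl is resting back with its bar at zoomed (412,138), and the finger is clear inside the V. I'll raise the finger and go to the star spoke, pushing slightly short before measuring.

Run:
```python
from h import *
go(84,-20,300,.15,8)
go(-62,-90,300,.25)
go(-62,-90,185,.15,8)
go(-45,-90,185,.06,12)
go(2,-90,185,.04,12)
go(-6,-90,185,.05,12)
snap("c")
```

```text
ok [ 83.6 -20.  299.1] F [ 0.  -0.3 -0.9] t 7.0
ok [-61.3 -89.9 299.8] F [ 0.1 -0.5 -0.2] t 7.8
ok [-61.3 -89.9 185.5] F [-0.5 -0.4  0.2] t 8.8
ok [-44.5 -90.  185.1] F [-0.5  0.2  0.4] t 9.2
ok [  2. -90. 185.] F [-2.3  0.3 -1.2] t 10.5
ok [ -6.  -90.  185.4] F [-0.8 -0.2 -0.5] t 10.8
```

View pics/c_s.png

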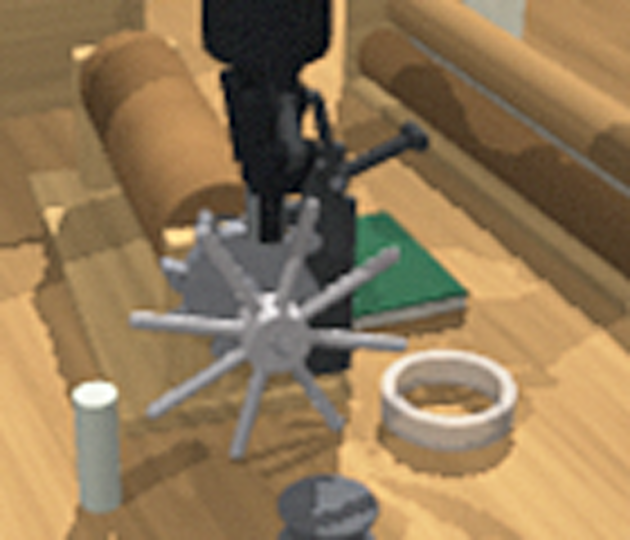

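```bash
cat >> h.py <<'E'
def wang(T,k=range(8),w0=0):
    T=(np.array(T,float)+.5)/4.5-.5+[260,140]
    # per-spoke angle from ray cast onto the star plane
    m=CM["side"];u=cv2.undistortPoints(T.reshape(-1,1,2),m["K"],np.array([m["k1"],0,0,0]))[:,0]
    d=np.c_[u,np.ones(len(u))]@m["R"];o=-m["R"].T@m["t"]
    n=S2W([0,0,YAW],[0,-1,0])[0];h=S2W(p,[0,-.09,.12])[0]
    X=o+d*(((h-o)@n)/(d@n))[:,None]-h
    X=S2W([0,0,-YAW],X);a=np.arctan2(X[:,0],X[:,2])-np.radians(22.5+45*np.array(k))
    a=(a+np.pi)%(2*np.pi)-np.pi
    print("per spoke",a.round(3),"rad mm",(np.hypot(X[:,0],X[:,2])*1e3).round(0),"median",np.median(a).round(3)); return np.median(a)
E
python3 - <<'E'
from h import *
wang([(333,208),(404,270),(392,362),(318,437),(215,450),(142,396),(142,300),(218,210)])
wang([(312,205),(393,255),(402,344),(337,425),(236,453),(153,410),(135,319),(205,215)])
E
```

```text
per spoke [0.037 0.036 0.018 0.03  0.036 0.03  0.033 0.035] rad mm [92. 93. 90. 92. 91. 91. 91. 99.] median 0.034
per spoke [-0.118 -0.12  -0.139 -0.132 -0.13  -0.121 -0.117 -0.049] rad mm [ 91.  91.  92.  91.  91.  90.  91. 100.] median -0.12
```

The wheel is at 0.665 (median of −0.12 relative to 0.785), which matches the contact geometry. I'll push the remaining ~8 mm.

Run:
```python
from h import *
go(1,-90,185,.05,12)
go(10.2,-90,185,.03,12)
go(-6,-90,185,.06,12)
go(-6,-90,290,.15,8)
snap("d")
```

```text
ok [  1.4 -90.  184.9] F [-0.9  0.4  0. ] t 11.2
ok [ 10.5 -90.  185. ] F [-0.6 -0.1 -0.3] t 11.7
ok [ -6.1 -90.  185.3] F [-0.6 -0.6 -0.6] t 12.1
ok [ -6.4 -89.9 289.1] F [0.8 0.2 0.1] t 12.9
```

View pics/d_s.png

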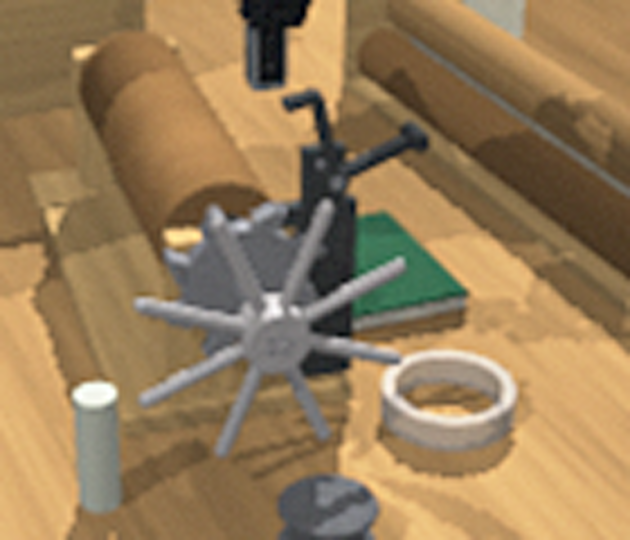

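Run:
```python
from h import *
wang([(326,205),(400,265),(395,357),(323,433),(221,452),(144,401),(139,304),(214,212)])
```

```text
per spoke [-0.02  -0.017 -0.027 -0.015 -0.015 -0.015 -0.001  0.008] rad mm [93. 92. 91. 91. 92. 91. 92. 99.] median -0.015
```

The wheel is at about 0.77, one notch back. Now I'll tip the pawl down from inside the V.

Run:
```python
from h import *
go(-6,-90,310,.15)
go(82,-20,310,.25)
go(82,-20,219,.12,6)
go(60,-20,219,.06,6)
go(20,-20,219,.06,6)
snap("e")
go(18,-20,300,.15,8)
go(-40,-60,340,.15)
snap("f")
```

```text
ok [ -5.8 -90.  309.8] F [-0.1 -0.4 -0.7] t 13.3
ok [ 81.5 -19.9 308.7] F [-0.5 -0.6  0.4] t 13.9
ok [ 82.3 -20.2 220. ] F [-0.   0.4  0.4] t 14.8
ok [ 60.1 -20.  219.5] F [ 0.8 -0.5  1.1] t 15.3
ok [ 20.2 -20.  219.1] F [0.5 0.4 0.8] t 16.2
ok [ 17.7 -20.  299.1] F [ 0.5 -0.3 -0.7] t 17.0
ok [-39.8 -59.9 339.5] F [ 0.1 -0.   0.4] t 17.6
```

View pics/e_s.png

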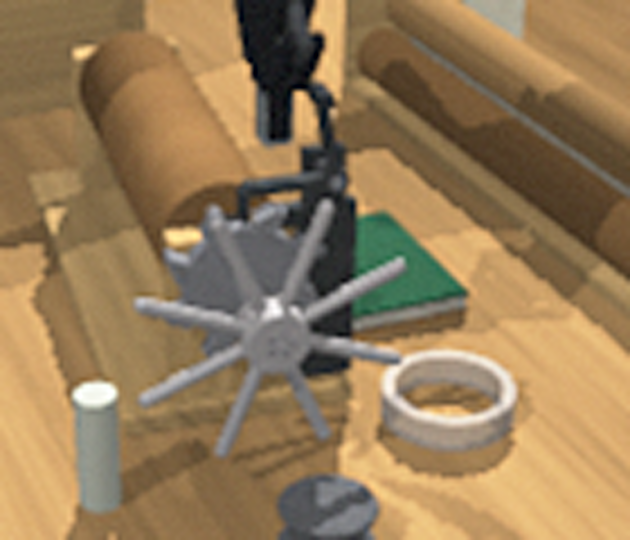

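View pics/f_s.png

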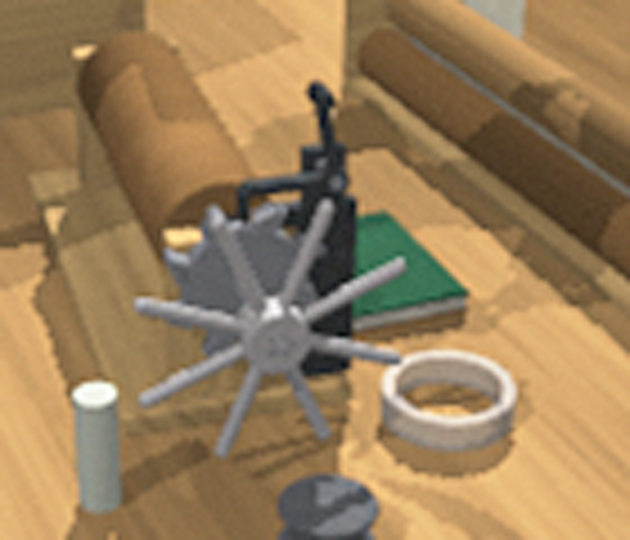

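The pawl looks exactly as it did at the start, with its bar at zoomed (320,92) and its arm level. I'll compare numerically with the earlier picture, then hand in.

Run:
```python
from h import *
a=np.load("a.npz")["s"];f=np.load("f.npz")["s"]
for n,i in(("a",a),("f",f)):
    g=i[155:190,308:345].astype(int).sum(2)<190
    c=i[156:167,322:340].astype(int).sum(2)<230
    ys,xs=np.nonzero(c);print(n,"bar",xs.mean().round(2)+322,ys.mean().round(2)+156,c.sum(),g.sum())
d=np.abs(a.astype(int)-f).sum(2); print("pawl-area diff max",d[155:188,310:340].max())
d=np.abs(np.load("side0.npz")["im"].astype(int)-f).sum(2);d=d[215:370,250:480];print("bystander diff px",(d>60).sum())
r.hold(.3);r.finish_job();print(r.read_state()["time_s"])
```

```text
a bar 331.04 162.3 23 208
f bar 331.0 162.15 26 209
pawl-area diff max 291
bystander diff px 675
the job is handed in; nothing more can be done
the job is handed in; nothing more can be done
```

The job is handed in at about 18 s on the robot's clock, against the 51 s limit. I lifted the pawl with the shut fingertip until it rested back by itself. I then pushed a top spoke backward by one notch and tipped the pawl down from inside the V. The finger was clear of everything at the end.

- **Wheel:** it started at about 0.03 and measured about 0.77 after the push, against 0.785 for the middle of the next notch. I measured this before dropping the pawl and did not repeat it afterwards, but the spokes look the same in the last picture.
- **Pawl:** the thumb bar is within 0.2 px of its starting position and the arm is level, so it looks seated in the next notch.
- **Forces:** readings stayed around 2–3 N.
- **Checks that told nothing:** two plain picture differences came out high. One was the pawl area (maximum 291), the other the area around the star wheel and nearby objects (675 changed pixels). Both areas also contain the turned wheel and moving shadows, so neither result is conclusive. The zoomed views show the glue stick, tape roll and ribbon spool unmoved. I did not check the other objects individually, but the arm never went near them.

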